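# Lock the test carrier and hold the tester pen on the contact

## Task

Lock the sliding carrier of the test fixture: drop the stout lock pin from the rack down through the lined-up holes of bridge and carrier until its flange sits on the bridge, and let go of it. Then take the tester pen out of its stand and, square to the tilted back of the watch case, hold its spring tip on the round contact so that the plunger is gently pressed about half way in. Finish while still holding the pen there, and leave the thin pin and the other loose things on the bench where they are.

Things in the scene. Friction and masses are not known exactly. Their poses are not given: they have to be found in the camera images.
- fixture: Fixed test fixture, an aluminium base plate 200 x 110 x 20 mm (x, y, z), origin at the centre of its underside on the bench, z up. At its -x end (the end nearer the robot) a steel bridge 40 x 80 mm, centred at x = -75 mm, spans the carrier's tongue; its top is 42 mm above the bench. The nest's low edge begins about 60 mm from the lock hole on its +x side; the case's highest edge is about 90 mm above the bench.
- lock_hole (a point): Mouth of the lock hole: centre of the 12 mm hole on the bridge's top face, at (-75, 0, 42) mm in the fixture's frame. The vertical hole goes on through the carrier's tongue and the base plate down to the bench, 12 mm wide all the way while the carrier is home.
- carrier (a joint): Slide of the steel carrier along the fixture's +x, in m: 0 = home (as it starts, holes in line), up to 0.03. It moves freely (0.6 N of friction) until the pin locks it; pinned, it has about 2 mm of play.
- case: Steel watch case, 60 mm across and 12 mm thick, lying back-up in the carrier's black nest, which is tilted 20 degrees (0.35 rad) so that the case's back leans towards the fixture's -x end. Origin at the centre of its underside; z is square to its back, pointing out (up). It sits tight and is found turned by any angle up to 1.5 rad about z. On its back are three brass contacts: one round, 14 mm across, and two square, 9 mm.
- spot (a point): Centre of the top face of the round contact, at (14, 0, 13.5) mm in the case's frame; 1.5 mm proud of the back.
- rack: Fixed grey plastic pin rack, 60 x 110 x 44 mm (x, y, z), origin at the centre of its underside. The lock pin hangs by its flange in the hole at y = -27 mm, the thin pin in that at y = +27 mm. A grip that closes along the rack's x keeps clear of the thin pin.
- lock_pin: Stout steel lock pin, 60 g, standing upright; origin at the tip of its shaft, z up to the knob. Shaft 10 mm in diameter, 40 mm long, tapered to 5 mm over the last 7 mm; then a flange 24 mm in diameter and 4 mm thick (40 to 44 mm from the tip), then a dark round knob 16 mm in diameter and 32 mm tall (to 76 mm) to grip it by.
- pin_flange (a point): Centre of the underside of the lock pin's flange, 40 mm from the tip on the pin's axis.
- thin_pin: A thinner pin, 6 mm shaft, 12 mm knob, in the same rack; to be left alone. Origin at its tip.
- stand: Fixed aluminium pen stand, footprint 80 x 90 mm, top plate 60 mm above the bench with a 17 mm hole at its centre; origin at the centre of its underside. The pen is lifted straight up out of it by at least 52 mm to come free.
- probe: Tester pen, 80 g, 118 mm long, hanging upright by its collar in the stand; origin at the tip of the (extended) plunger on the pen's axis, z along the pen towards its grip end. Plunger 0 to 20 mm, barrel 14 mm in diameter to 50 mm, collar 28 mm in diameter 50 to 54 mm, round grip 17 mm in diameter 54 to 118 mm.
- plunger (a joint): How far the pen's spring plunger (5.6 mm in diameter, round-ended) is pushed in, in m: 0 = out, 0.012 = bottomed. It takes 0.5 N to start it and 0.25 N more per mm: 2 N half way (6 mm), 3.5 N at the bottom.
- probe_tip (a point): The very tip of the plunger; it moves with the plunger.
- screwdriver: Bystander: grey screwdriver lying on the bench, 170 mm long, origin at its middle, x along it.
- tweezers: Bystander: steel tweezers lying on the bench, 128 mm long, 8 mm high, origin at their middle, x along them.
- bezel: Bystander: steel bezel ring, 48 mm across, 9 mm high, origin under its centre.
- case_ring: Bystander: dark case ring, 58 mm across, 14 mm high, origin under its centre.
- board_a: Bystander: small green circuit board 36 x 30 mm, 6 mm high, origin under its centre.
- board_b: Bystander: a second such circuit board.

How it is judged:
On the way, in this order (a step that is already met when the one before it is completed fails the run):
1. the lock pin sits fully home in the fixture, let go, with the carrier home (distance between pin_flange and lock_hole below 0.004 m and angle between lock_pin's own z axis and vertical below 0.12 rad and value of joint carrier below 0.004 m and contact force between the fingers and lock_pin below 0.1 N), for 0.2 s.
2. the pen's tip is held on the round contact, square to the back, plunger about half in (distance between pin_flange and lock_hole below 0.004 m and angle between lock_pin's own z axis and vertical below 0.12 rad and value of joint carrier below 0.004 m and distance between probe_tip and spot below 0.006 m and angle between the z axis of probe and the z axis of case, either way round below 0.17 rad and value of joint plunger between 0.003 and 0.0095 m and contact force between probe and case between 0.6 and 5 N and contact force between the fingers and probe above 1 N), for 0.3 s.
At the end, for the whole second after the job is handed in: Pin flange within 4 mm of the hole mouth, pin within 7 deg of upright, let go; carrier within 4 mm of home. Gripper holds the pen still, clear of its stand: tip within 6 mm of the round contact's centre, within 10 deg of square to the back, plunger 3 to 9.5 mm in, 0.6 to 5 N on the case (all of step 2 and contact force between the fingers and lock_pin below 0.1 N and contact force between probe and stand below 0.05 N and linear speed of probe below 0.02 m/s); the arm keeps its last pose, push and grip.
It fails at once if the pen is pressed on the case or carrier with more than 15 N (contact force between probe and carrier above 15 N).
It fails at once if a bystander is moved by more than 40 mm (distance of any of thin_pin, screwdriver, tweezers, bezel, case_ring, board_a, board_b from where it was at the start of the episode above 0.04 m).
It also fails if it takes over 72 s, if anything falls off the work surface, if the arm or the gripper's body presses on something with over 40 N, if the wrist force passes 120 N, or if a joint passes its speed limit or range.

## Robot

A 6-joint arm with a two-finger parallel gripper is mounted at the origin on the work surface. World frame = base frame: x ahead of the robot, y to its left, z up, the work surface at z = 0. Lengths are in m, angles in rad, forces in N, time in s.
With the tool pointing down it reaches from about 0.3 to 0.875 m from the base axis. Payload 6.4 kg.
Tool frame: the origin (TCP) lies on the mounting face of the last link; the fingertips stand 166 mm ahead of it and the grasp point (between the pads) lies 147 mm ahead of it; z points along the fingers, y is the line along which they close (so a half turn about z gives the same grasp; the last joint's range is limited). The gripper opens to 88 mm and grips with 3 to 60 N. Pads are 18 mm wide; open, the fingers measure 123 mm over their backs; the gripper's body (75 mm by 187 mm) begins 45 mm behind the grasp point.
Start: joints at [-1.341, 0.181, 1.607, -0, 1.354, -0.206], TCP at [0.243, -0.521, 0.405] pointing down, gripper open.
Joint ranges: [-2.99, 2.99], [-0.89, 2.07], [0.3, 2.58], [-1.14, 4.28], [0, 2.63], [-3.12, 3.12]. Speed limits (rad/s): [2.57, 2.57, 3.01, 3.14, 3.14, 3.14].

## Interface

Orientations are given as a unit quaternion [x, y, z, w].
In Python, from station import * gives the robot as it stands.
- The arm moves only by the tool drive_tool, never from a script. Its argument "deltas" is a list of rows, each an object of numbers: "x", "y", "z": the shift along the tool's x, y, z in units of 0.8 m (1.0 is 0.8 m); "rx", "ry", "rz": the turn, a rotation vector about the tool's x, y, z in units of 2 pi rad (1.0 is 2 pi rad); "hand": the opening, from -1 (shut) to 1 (fully open). In form: [{"x": .., "y": .., "z": .., "rx": .., "ry": .., "rz": .., "hand": ..}, ...]. A call has 1 to 12 rows; each row is the pose to reach, as a shift and turn from the pose commanded when the call began, along the tool's axes at that moment, turning the shorter way round; what a row does not reach only later rows make up. A row lasts 1/12 s, in which the tool goes at most 41.7 mm and 7.16 degrees, less where a joint would pass 70% of its speed; a pose out of reach is approached as far as the arm can. A call with a number of a shift or a turn outside -1 to 1 is refused whole. A call with a gripper value outside its range is refused whole. The fingers move at their own pace and stop on an object; "grip_force" is the grip in N (left out, the last holds). Time passes only in rows, so rows that repeat a pose let the fingers close. It gives the time, the measured TCP pose, the force, the opening and the grip force at its end, in the units of the state.
- observe(): the state, without advancing time (a new reading comes with each control period).
- read_camera(name): name is "scene" or "top"; returns a dict with "pixels" (480x640x3 uint8, red, green, blue), "intrinsics" (3x3 intrinsics, pixels), "R" (3x3) and "t" (3): a world point X has camera coordinates R X + t. Camera axes: x right, y down, z forward; pixel columns grow to the right and rows downward; lengths in m; the calibration is good to about 2 mm. A picture is of the moment at which its call begins. There is no depth.
- hand_in(): hands the job in; it is judged then, once.
Trained networks look in a picture, given as the dict that the camera call returned (one of the last four; its "shot" number tells which), for a name from the list of things; names that differ only in an ending like _2 or _b are one class to them, and where a whole thing is asked for, a point or a joint stands for the part that bears it (a point fixed in the world has none). Each returns a list of dicts, best first, with "conf" (0 to 1); they miss things now and then, are a little off and sometimes report something else, mostly with a low value. They report only what shows in the picture. A call takes as long as a camera call.
- recognise(picture, target): "point" ([column, row] in pixels, amid what is visible of it).
- masks_of(picture, target): "region" (480x640 bool, what is visible of it) and "point" ([column, row] in pixels, amid what is visible of it).
The state is a dict: "time": time; "qpos": joint angles; "joint_vel": joint speeds; "joint_torque": joint torques, N m; "ee_pos": TCP position; "tcp_rot": TCP orientation; "force": force on the tool from outside, world axes, zero at the start; "wrist_torque": the same for the moment, N m; "opening": opening from 0.0 (shut) to 1.0 (fully open); "grasp_force": force on a finger pad.
Only numpy, scipy, OpenCV 4.12 (cv2) and the standard library are available. Lean on these libraries where they do the work, as an engineer would, in place of code of your own. Each camera call takes 0.05 s, during which the arm holds its last target. There are 200 camera calls.

## Working session

There is one attempt and no reset: what is moved stays moved. The work goes in short steps, Python scripts to look and compute and a tool call to move; the robot and the scene stay as the last step left them, time stands still between calls to the robot, and variables do not carry over. Pictures are saved under pics/ and viewed, at most 10 in all, crops included, and the job is handed in when it is done.

Besides the shell and the picture viewer there is one more tool, called after "Emit:" in YAML: its name, and indented under it one key for each argument. drive_tool: Moves the arm, as the interface text tells. Shifts and turns lie within -1 to 1; 1 stands for 0.8 m of shift or 2 pi rad of turn. Its arguments: {"type":"object","properties":{"deltas":{"type":"array"},"grip_force":{"type":"number"}},"required":["deltas"]}

```bash
ls; mkdir -p pics; cat > h.py <<'E'
from station import *
import numpy as np, cv2, pickle
from scipy.spatial.transform import Rotation as Ro
def proj(p,X):
    X=np.atleast_2d(X); c=X@np.array(p['R']).T+np.array(p['t']); u=c@np.array(p['intrinsics']).T
    return u[:,:2]/u[:,2:]
def onplane(p,uv,z):
    R=np.array(p['R']);o=-R.T@np.array(p['t']);d=R.T@np.linalg.inv(np.array(p['intrinsics']))@np.array([uv[0],uv[1],1.])
    return o+d*(z-o[2])/d[2]
def tri(ps,uvs):
    A=[];b=[]
    for p,uv in zip(ps,uvs):
        R=np.array(p['R']);o=-R.T@np.array(p['t']);d=R.T@np.linalg.inv(np.array(p['intrinsics']))@np.array([uv[0],uv[1],1.]);d/=np.linalg.norm(d)
        P=np.eye(3)-np.outer(d,d);A.append(P);b.append(P@o)
    return np.linalg.solve(sum(A),sum(b))
E
python3 - <<'E'
from h import *
ps={n:read_camera(n) for n in("scene","top")}
pickle.dump(ps,open('ps.pkl','wb'))
for n,p in ps.items():
    cv2.imwrite(f'pics/{n}0.png',p['pixels'][:,:,::-1])
    R=np.array(p['R']);print(n,'cam at',(-R.T@np.array(p['t'])).round(3),'f',p['intrinsics'][0][0],p['shot'])
    for t in['fixture','lock_pin','probe','stand','rack','case','carrier','spot','thin_pin','plunger','screwdriver','tweezers','bezel','case_ring','board_a']:
        try:
            print(n,t,[(np.round(r['point']).tolist(),round(float(r['conf']),2),int(r['region'].sum()),onplane(p,r['point'],.03).round(3)[:2].tolist()) for r in masks_of(p,t)[:3]])
        except Exception as e: print(t,e)
E
```

```text
pics
scene cam at [1.083 0.36  0.59 ] f 441.7053224898727 1
scene fixture [([288.0, 293.0], 0.87, 5589, [0.636, -0.002])]
scene lock_pin [([289.0, 293.0], 0.71, 5572, [0.637, -0.0]), ([218.0, 202.0], 0.48, 142, [0.484, -0.322])]
scene probe [([288.0, 292.0], 0.62, 5594, [0.634, -0.004]), ([476.0, 262.0], 0.56, 489, [0.366, 0.253])]
scene stand [([476.0, 260.0], 0.72, 462, [0.361, 0.25]), ([468.0, 287.0], 0.67, 2439, [0.444, 0.263]), ([231.0, 213.0], 0.48, 86, [0.502, -0.263])]
scene rack [([222.0, 222.0], 0.78, 1293, [0.539, -0.257])]
scene case [([283.0, 272.0], 0.89, 498, [0.598, -0.044])]
scene carrier [([285.0, 288.0], 0.98, 2796, [0.629, -0.015]), ([226.0, 221.0], 0.32, 1414, [0.531, -0.253]), ([476.0, 261.0], 0.15, 401, [0.363, 0.251])]
scene spot [([284.0, 270.0], 0.85, 569, [0.591, -0.044])]
scene thin_pin [([230.0, 214.0], 0.56, 76, [0.506, -0.261])]
scene plunger []
scene screwdriver [([303.0, 232.0], 0.69, 383, [0.471, -0.085]), ([283.0, 270.0], 0.36, 547, [0.591, -0.048])]
scene tweezers [([393.0, 262.0], 0.55, 304, [0.456, 0.119])]
scene bezel [([409.0, 394.0], 0.89, 462
[... 561 characters left out ...]
.513, -0.272])]
top case [([327.0, 205.0], 0.76, 707, [0.636, -0.016]), ([372.0, 296.0], 0.17, 613, [0.446, -0.105])]
top carrier [([326.0, 211.0], 0.73, 2665, [0.622, -0.014]), ([196.0, 305.0], 0.29, 1587, [0.431, 0.254])]
top spot [([328.0, 202.0], 0.85, 670, [0.642, -0.018])]
top thin_pin []
top plunger []
top screwdriver [([371.0, 296.0], 0.59, 608, [0.445, -0.103])]
top tweezers [([270.0, 316.0], 0.74, 403, [0.408, 0.103])]
top bezel [([206.0, 189.0], 0.49, 244, [0.671, 0.236])]
top case_ring [([443.0, 196.0], 0.56, 225, [0.652, -0.258]), ([328.0, 213.0], 0.18, 2666, [0.619, -0.018])]
top board_a [([496.0, 220.0], 0.67, 254, [0.602, -0.368]), ([148.0, 186.0], 0.59, 244, [0.678, 0.357])]
```

```bash
python3 - <<'E'
from h import *
ps=pickle.load(open('ps.pkl','rb'))
t=ps['top']['pixels'][:,:,::-1]; s=ps['scene']['pixels'][:,:,::-1]
a=cv2.resize(t[150:350,130:530],(800,400),interpolation=cv2.INTER_CUBIC)
cv2.imwrite('pics/a.png',a)
cv2.imwrite('pics/b.png',cv2.resize(s[170:370,150:520],(800,432),interpolation=cv2.INTER_CUBIC))
cv2.imwrite('pics/c.png',cv2.resize(t[170:270,280:380],(600,600),interpolation=cv2.INTER_CUBIC))
E
```

```text
(no output)
```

View pics/a.png

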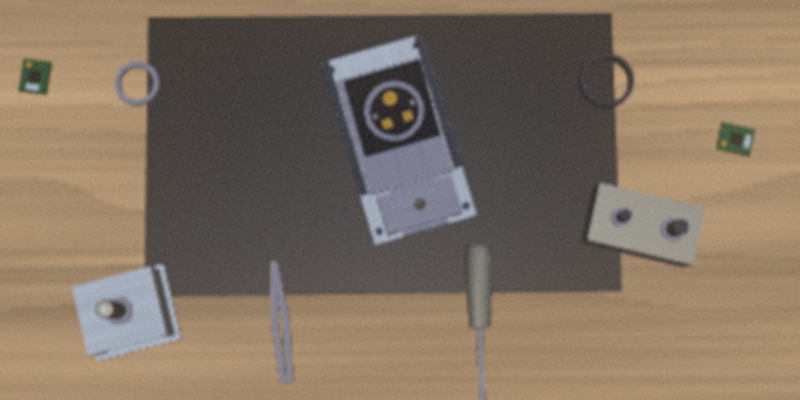

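View pics/b.png

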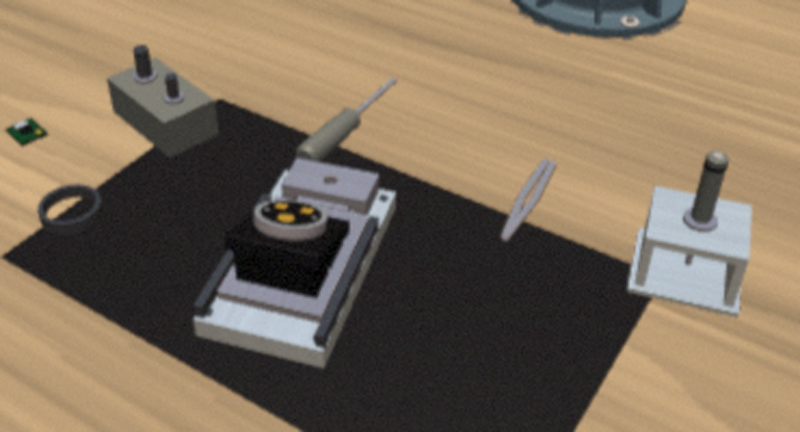

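View pics/c.png

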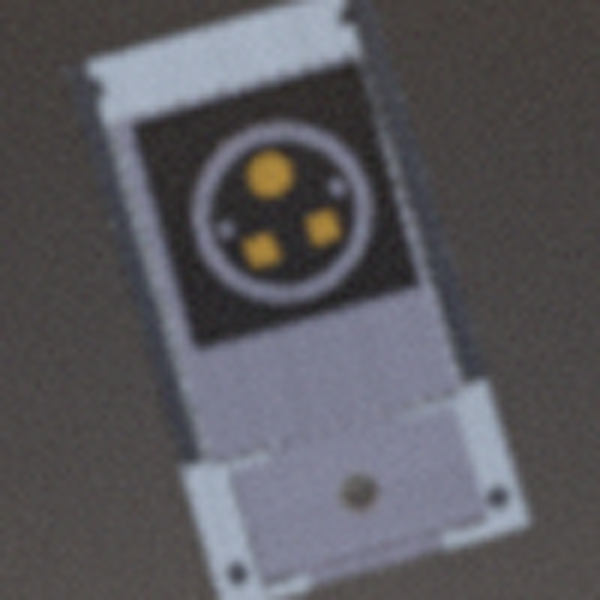

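The top crop shows the hole at about pixel (340, 252), the round contact at (325, 199) on the far (+x) side of the case, and the stout pin at the right end of the rack. The pen stands at the left. In the scene view the round contact is the lower brass blob, near (282, 270). Next I fit positions.

```bash
cat > fit.py <<'E'
from h import *
from scipy.optimize import least_squares
def cyl(segs,xy,z0):
    a=np.linspace(0,2*np.pi,24,endpoint=False);o=[]
    for r,z1,z2 in segs:
        o.append([np.c_[xy[0]+r*np.cos(a),xy[1]+r*np.sin(a),0*a+z0+z] for z in(z1,z2)])
    return o
def sil(p,segs,xy,z0):
    m=np.zeros((480*4,640*4),np.uint8)
    for c in cyl(segs,xy,z0):
        h=cv2.convexHull((proj(p,np.vstack(c))*4+1.5).round().astype(np.int32)); cv2.fillConvexPoly(m,h,255)
    return cv2.resize(m,(640,480),interpolation=cv2.INTER_AREA)/255.
def fit(ps,ms,segs,xy,z0):
    # match silhouette centroids, then report IoU
    cen=lambda m:np.array([(m.sum(0)*np.arange(640)).sum(),(m.sum(1)*np.arange(480)).sum()])/m.sum()
    f=lambda q:np.r_[tuple(cen(sil(p,segs,q,z0))-cen(m) for p,m in zip(ps,ms))]
    r=least_squares(f,xy,diff_step=.005)
    return r.x,f(r.x),[np.minimum(sil(p,segs,r.x,z0),m).sum()/np.maximum(sil(p,segs,r.x,z0),m).sum() for p,m in zip(ps,ms)]
PIN=[(.012,.040,.044),(.008,.044,.076)]; PEN=[(.014,.050,.054),(.0085,.054,.118)]
E
python3 - <<'E'
from fit import *
ps={n:read_camera(n) for n in("scene","top")};L=[ps['scene'],ps['top']]
def pick(n,t,near):
    c=[r for r in masks_of(ps[n],t) if np.hypot(*(np.array(r['point'])-near))<15]
    return c[0]['region'].astype(float) if c else None
for t,ns,nt,seg,z0,xy in[('lock_pin',(218,202),(468,267),PIN,.004,(.49,-.3)),('probe',(476,262),(186,304),PEN,.010,(.42,.26)),('thin_pin',(230,213),(441,259),[(.01,.04,.044),(.006,.044,.07)],.004,(.5,-.25))]:
    ms=[pick('scene',t,ns),pick('top',t,nt)]
    ok=[i for i in(0,1) if ms[i] is not None]
    print(t,ok,fit([L[i] for i in ok],[ms[i] for i in ok],seg,xy,z0))
    for i in ok: print('   single',i,fit([L[i]],[ms[i]],seg,xy,z0)[0])
uv={}
for n,(r0,r1,c0,c1) in{'scene':(255,285,260,310),'top':(190,218,310,345)}.items():
    im=ps[n]['pixels'][r0:r1,c0:c1].astype(int); b=((im[...,0]-im[...,2])>60).astype(np.uint8)
    k,_,st,ce=cv2.connectedComponentsWithStats(b)
    print(n,[(st[i,4],(ce[i]+[c0,r0]).round(1).tolist()) for i in range(1,k)])
print('hole',tri(L,[(303.1,253.3),(339.8,251.8)]),onplane(L[0],(303.1,253.3),.042),onplane(L[1],(339.8,251.8),.042))
print('spot',tri(L,[(282.3,270.4),(325,199.2)]))
c=[onplane(L[1],(280+u/6,170+v/6),.02) for u,v in((237,573),(498,495))]; d=c[0]-c[1]; print('yaw',np.arctan2(-d[0],d[1]))
E
```

```text
lock_pin [1] (array([ 0.5083072 , -0.29584077]), array([0.00068424, 0.02938752]), [np.float64(0.8644682320441991)])
   single 1 [ 0.5083072  -0.29584077]
probe [0, 1] (array([0.43271954, 0.26186451]), array([-0.05453074, -1.19156085, -0.53488357, -0.68187012]), [np.float64(0.8580202101117315), np.float64(0.8424770557152128)])
   single 0 [0.43586026 0.26286261]
   single 1 [0.43126308 0.26075927]
thin_pin [0] (array([ 0.52772549, -0.23918614]), array([0.01661572, 0.00159501]), [np.float64(0.7954714048535803)])
   single 0 [ 0.52772549 -0.23918614]
scene [(np.int32(15), [279.7, 264.9]), (np.int32(16), [291.5, 267.0]), (np.int32(26), [281.7, 270.4])]
top [(np.int32(38), [324.7, 198.8]), (np.int32(21), [333.5, 207.4]), (np.int32(21), [323.1, 211.2])]
hole [ 0.53616207 -0.04031533  0.03589711] [ 0.54191809 -0.03533431  0.042     ] [ 0.53583644 -0.04059034  0.042     ]
spot [ 0.63788654 -0.01086223  0.08021861]
yaw 0.2824640012503377
```

```bash
python3 - <<'E'
from fit import *
L=[read_camera("scene"),read_camera("top")]
uv=[]
for p,(c,r),w in((L[0],(303,253),5),(L[1],(340,252),5)):
    g=p['pixels'].astype(float).mean(2)[r-w:r+w+1,c-w:c+w+1]; 
    d=np.clip(np.median(g)-g-15,0,None); yy,xx=np.mgrid[r-w:r+w+1,c-w:c+w+1]
    uv.append(((d*xx).sum()/d.sum(),(d*yy).sum()/d.sum())); print(uv[-1]); print(g.astype(int))
for p,u in zip(L,uv): print(onplane(p,u,.042))
print(tri(L,uv))
sp=[(281.7,270.4),(324.7,198.8)]; print('spot',tri(L,sp),[onplane(p,u,.085).round(4) for p,u in zip(L,sp)],[onplane(p,u,.08).round(4) for p,u in zip(L,sp)])
for r in masks_of(L[0],'lock_pin')+recognise(L[0],'lock_pin'): print(r['point'],r['conf'])
m=[r for r in masks_of(L[0],'lock_pin') if abs(r['point'][0]-218)<12]
if m: print(fit([L[0]],[m[0]['region'].astype(float)],PIN,(.5,-.3),.004))
# knob blob dark
im=L[0]['pixels'].astype(int).mean(2); print(im[188:212,208:228].astype(int))
E
```

```text
(np.float64(302.2501291989664), np.float64(252.90852713178296))
[[151 151 153 152 151 153 152 152 152 151 149]
 [152 151 156 153 153 151 152 154 152 153 154]
 [152 151 151 151 149 149 150 149 154 151 153]
 [151 144 136 132 133 132 132 144 148 151 151]
 [150 135 105  97  97  96 106 120 144 152 153]
 [154 132  90  86  90  91  90 104 139 150 150]
 [152 139 109 103 104 107 109 124 148 155 153]
 [154 152 142 132 136 137 137 150 158 156 154]
 [155 154 150 151 153 151 152 155 156 153 154]
 [151 154 155 154 154 152 155 155 153 153 155]
 [141 142 148 151 152 150 154 153 156 152 155]]
(np.float64(339.5726660250241), np.float64(251.77815206929742))
[[136 138 135 141 140 136 137 137 137 135 139]
 [133 139 136 130 129 132 134 139 136 137 134]
 [139 131 126 113 109 107 114 127 136 136 134]
 [137 132 118  98  93  87  91 111 126 133 136]
 [137 128 110  88  88  84  85  97 125 129 131]
 [138 122  99  82  83  76  83  99 120 129 131]
 [135 125 103  88  79  78  87 109 128 135 135]
 [132 131 121 106  94  96 108 123 134 136 135]
 [132 137 132 127 116 121 128 133 132 135 134]
 [133 132 138 133 133 134 134 1
[... 1892 characters left out ...]
 122 124
  122 114]
 [123 124 124 124 129  93  50  39  43  42  42  55 101 133 115 121 123 123
  111  94]
 [125 123 123 128 130 115  83  60  61  69  70  99 123 125 101 122 121 119
  102  78]
 [123 123 124 122 115 125 115 101 105 106 106 124 122 105 113 122 124 119
   90  65]
 [125 124 126 122 111 107 117 122 124 117 106  98  97 108 121 127 124 114
   78  48]
 [124 123 124 119 118 106 104  99  98 100 102 106 110 123 125 122 125 117
   83  45]
 [125 123 123 121 124 121 118 111 114 114 122 122 123 122 124 123 123 120
   99  53]
 [123 124 125 125 121 122 124 122 120 125 123 125 121 123 122 123 125 122
  111  52]
 [121 122 122 124 126 123 123 123 121 122 124 122 123 122 124 126 125 122
  114  55]]
```

```bash
cat > go.py <<'E'
from fit import *
def delta(pos,yaw,tilt=0,tiltaz=0,cur=None):
    """tool target: TCP position of the GRASP point pos, tool y at world yaw (mod pi), z down, leaning so z=(sin t*az, -cos t)"""
    s=observe(); R0=Ro.from_quat(s['tcp_rot']); p0=np.array(s['ee_pos'])
    best=None
    a=np.array([np.cos(tiltaz),np.sin(tiltaz),0])
    z=np.sin(tilt)*a-np.cos(tilt)*np.array([0,0,1.])
    for y in(yaw,yaw+np.pi):
        yv=np.array([np.cos(y),np.sin(y),0]);yv-=z*(yv@z);yv/=np.linalg.norm(yv)
        R1=Ro.from_matrix(np.c_[np.cross(yv,z),yv,z]); rv=(R0.inv()*R1).as_rotvec()
        if best is None or np.linalg.norm(rv)<np.linalg.norm(best): best=rv
    tcp=np.array(pos)-.147*z
    print('t',round(s['time'],2),'q6',round(s['qpos'][5],2),'grasp pt now',(p0+R0.apply([0,0,.147])).round(4),'R0y',R0.as_matrix()[:,1].round(4),'z',R0.as_matrix()[:,2].round(4),'F',np.round(s['force'],2),'open',round(s['opening'],3),'gf',np.round(s['grasp_force'],2))
    d=R0.inv().apply(tcp-p0)
    print('d',(d/.8).round(4),'r',(best/2/np.pi).round(4),'mm',(np.linalg.norm(d)*1e3).round(1),'deg',np.degrees(np.linalg.norm(best)).round(1))
E
python3 -c "
from go import *
delta((.510,-.295,.150),-.23)"
```

```text
t 2.25 q6 -0.21 grasp pt now [ 0.2428 -0.5213  0.2577] R0y [ 0.4221 -0.9065  0.    ] z [ 0. -0. -1.] F [-0.44 -0.43 -0.03] open 1.001 gf 0.0
d [ 0.4222 -0.1154  0.1347] r [ 0.     0.    -0.144] mm 366.4 deg 51.9
```

Emit:
drive_tool:
  deltas:
    - {"x": 0.4222, "y": -0.1154, "z": 0.1347, "rz": -0.144, "hand": 1}
    - {"x": 0.4222, "y": -0.1154, "z": 0.1347, "rz": -0.144}
    - {"x": 0.4222, "y": -0.1154, "z": 0.1347, "rz": -0.144}
    - {"x": 0.4222, "y": -0.1154, "z": 0.1347, "rz": -0.144}
    - {"x": 0.4222, "y": -0.1154, "z": 0.1347, "rz": -0.144}
    - {"x": 0.4222, "y": -0.1154, "z": 0.1347, "rz": -0.144}
    - {"x": 0.4222, "y": -0.1154, "z": 0.1347, "rz": -0.144}
    - {"x": 0.4222, "y": -0.1154, "z": 0.1347, "rz": -0.144}
    - {"x": 0.4222, "y": -0.1154, "z": 0.1347, "rz": -0.144}
    - {"x": 0.4222, "y": -0.1154, "z": 0.1347, "rz": -0.144}
    - {"x": 0.4222, "y": -0.1154, "z": 0.1347, "rz": -0.144}
    - {"x": 0.4222, "y": -0.1154, "z": 0.1347, "rz": -0.144}

```text
validation failed for argument at $.de...
```

```bash
python3 -c "
from go import *
delta((.510,-.295,.069),-.23)
p=read_camera('scene');q=read_camera('top')
a=cv2.resize(p['pixels'][120:270,130:330,::-1],(400,300),interpolation=cv2.INTER_CUBIC)
b=cv2.resize(q['pixels'][190:340,380:580,::-1],(400,300),interpolation=cv2.INTER_CUBIC)
cv2.imwrite('pics/d.png',np.hstack([a,b]))"
```

```text
t 2.25 q6 -0.21 grasp pt now [ 0.2428 -0.5213  0.2577] R0y [ 0.4221 -0.9065  0.    ] z [ 0. -0. -1.] F [-0.44 -0.43 -0.03] open 1.001 gf 0.0
d [ 0.4222 -0.1154  0.2359] r [ 0.     0.    -0.144] mm 397.8 deg 51.9
```

View pics/d.png

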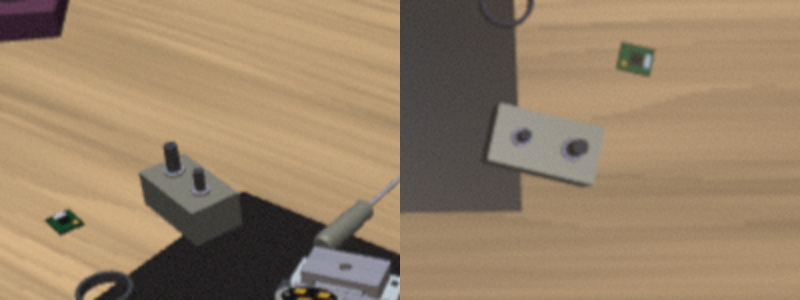

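The move was refused, probably because some rows left out keys, so the arm is still at its start pose in this picture. I'll resend it with every key in each row.

Emit:
drive_tool:
  deltas:
    - {"x": 0.4222, "y": -0.1154, "z": 0.1347, "rx": 0, "ry": 0, "rz": -0.144, "hand": 1}
    - {"x": 0.4222, "y": -0.1154, "z": 0.1347, "rx": 0, "ry": 0, "rz": -0.144, "hand": 1}
    - {"x": 0.4222, "y": -0.1154, "z": 0.1347, "rx": 0, "ry": 0, "rz": -0.144, "hand": 1}
    - {"x": 0.4222, "y": -0.1154, "z": 0.1347, "rx": 0, "ry": 0, "rz": -0.144, "hand": 1}
    - {"x": 0.4222, "y": -0.1154, "z": 0.1347, "rx": 0, "ry": 0, "rz": -0.144, "hand": 1}
    - {"x": 0.4222, "y": -0.1154, "z": 0.1347, "rx": 0, "ry": 0, "rz": -0.144, "hand": 1}
    - {"x": 0.4222, "y": -0.1154, "z": 0.1347, "rx": 0, "ry": 0, "rz": -0.144, "hand": 1}
    - {"x": 0.4222, "y": -0.1154, "z": 0.1347, "rx": 0, "ry": 0, "rz": -0.144, "hand": 1}
    - {"x": 0.4222, "y": -0.1154, "z": 0.1347, "rx": 0, "ry": 0, "rz": -0.144, "hand": 1}
    - {"x": 0.4222, "y": -0.1154, "z": 0.1347, "rx": 0, "ry": 0, "rz": -0.144, "hand": 1}
    - {"x": 0.4222, "y": -0.1154, "z": 0.1347, "rx": 0, "ry": 0, "rz": -0.144, "hand": 1}
    - {"x": 0.4222, "y": -0.1154, "z": 0.1347, "rx": 0, "ry": 0, "rz": -0.144, "hand": 1}

```text
time: 3.35
ee_pos: [0.5099, -0.2952, 0.2971]
tcp_rot: [0.783, 0.621, -0.0, 0.0]
force: [0.6, 0.6, -0.7]
opening: 1.001
grasp_force: 0.0
```

Emit:
drive_tool:
  deltas:
    - {"x": 0, "y": 0, "z": 0.04, "rx": 0, "ry": 0, "rz": 0, "hand": 1}
    - {"x": 0, "y": 0, "z": 0.08, "rx": 0, "ry": 0, "rz": 0, "hand": 1}
    - {"x": 0, "y": 0, "z": 0.1013, "rx": 0, "ry": 0, "rz": 0, "hand": 1}
    - {"x": 0, "y": 0, "z": 0.1013, "rx": 0, "ry": 0, "rz": 0, "hand": 1}
    - {"x": 0, "y": 0, "z": 0.1013, "rx": 0, "ry": 0, "rz": 0, "hand": -0.4}
    - {"x": 0, "y": 0, "z": 0.1013, "rx": 0, "ry": 0, "rz": 0, "hand": -0.4}
    - {"x": 0, "y": 0, "z": 0.1013, "rx": 0, "ry": 0, "rz": 0, "hand": -0.4}
    - {"x": 0, "y": 0, "z": 0.1013, "rx": 0, "ry": 0, "rz": 0, "hand": -0.4}
    - {"x": 0, "y": 0, "z": 0.1013, "rx": 0, "ry": 0, "rz": 0, "hand": -0.4}
    - {"x": 0, "y": 0, "z": 0.1013, "rx": 0, "ry": 0, "rz": 0, "hand": -0.4}
  grip_force: 15

```text
time: 4.18
ee_pos: [0.5102, -0.2952, 0.2168]
tcp_rot: [0.784, 0.621, 0.0, 0.001]
force: [0.0, -0.2, -0.1]
opening: 0.568
grasp_force: 0.0
```

```bash
python3 -c "
from go import *
delta((.510,-.295,.069),-.23)
p=read_camera('scene');q=read_camera('top')
a=cv2.resize(p['pixels'][130:255,145:295,::-1],(720,600),interpolation=cv2.INTER_CUBIC)
cv2.imwrite('pics/e.png',a)"
```

```text
t 4.18 q6 -0.5 grasp pt now [ 0.5104 -0.2953  0.0698] R0y [ 0.9736 -0.2281  0.0013] z [ 0.0011 -0.001  -1.    ] F [ 0.02 -0.19 -0.11] open 0.568 gf 0.0
d [ 0.0001 -0.0003  0.001 ] r [ 0.0002  0.0001 -0.    ] mm 0.9 deg 0.1
```

View pics/e.png

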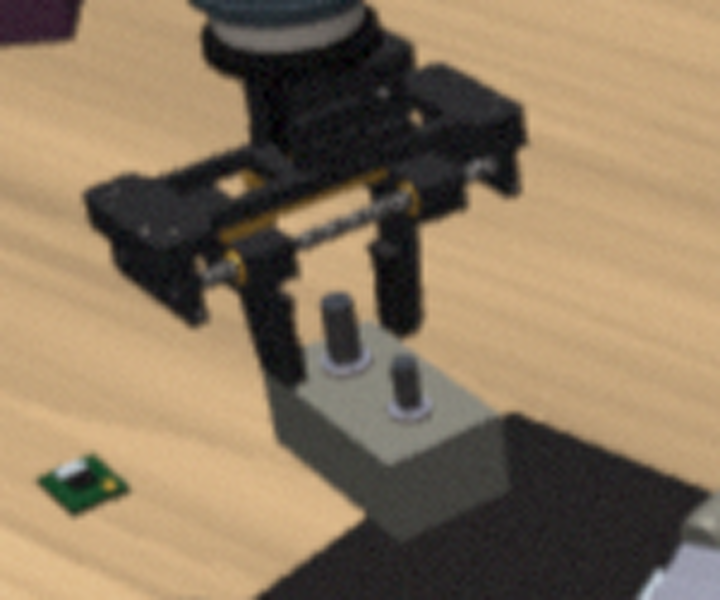

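The fingers straddle the stout pin, with the knob near crop (340, 330), and are clear of the thin pin. I'll finish closing.

Emit:
drive_tool:
  deltas:
    - {"x": 0, "y": 0, "z": 0, "rx": 0, "ry": 0, "rz": 0, "hand": -1}
    - {"x": 0, "y": 0, "z": 0, "rx": 0, "ry": 0, "rz": 0, "hand": -1}
    - {"x": 0, "y": 0, "z": 0, "rx": 0, "ry": 0, "rz": 0, "hand": -1}
    - {"x": 0, "y": 0, "z": 0, "rx": 0, "ry": 0, "rz": 0, "hand": -1}
    - {"x": 0, "y": 0, "z": 0, "rx": 0, "ry": 0, "rz": 0, "hand": -1}
    - {"x": 0, "y": 0, "z": 0, "rx": 0, "ry": 0, "rz": 0, "hand": -1}
    - {"x": 0, "y": 0, "z": 0, "rx": 0, "ry": 0, "rz": 0, "hand": -1}
    - {"x": 0, "y": 0, "z": 0, "rx": 0, "ry": 0, "rz": 0, "hand": -1}
    - {"x": 0, "y": 0, "z": 0, "rx": 0, "ry": 0, "rz": 0, "hand": -1}
  grip_force: 15

```text
time: 5.03
ee_pos: [0.5099, -0.295, 0.2159]
tcp_rot: [0.784, 0.621, -0.0, -0.0]
force: [0.4, 1.6, 0.1]
opening: 0.172
grasp_force: 15.0
```

Emit:
drive_tool:
  deltas:
    - {"x": 0, "y": 0, "z": -0.03, "rx": 0, "ry": 0, "rz": 0, "hand": -1}
    - {"x": 0, "y": 0, "z": -0.07, "rx": 0, "ry": 0, "rz": 0, "hand": -1}
    - {"x": 0, "y": 0, "z": -0.1, "rx": 0, "ry": 0, "rz": 0, "hand": -1}
    - {"x": 0, "y": 0, "z": -0.1, "rx": 0, "ry": 0, "rz": 0, "hand": -1}

```text
time: 5.37
ee_pos: [0.5115, -0.2963, 0.3016]
tcp_rot: [0.784, 0.621, 0.001, 0.004]
force: [0.5, -0.0, -1.1]
opening: 0.178
grasp_force: 14.8
```

```bash
python3 -c "
from go import *
delta((.539,-.039,.15),1.856)"
```

```text
t 5.37 q6 -0.5 grasp pt now [ 0.5125 -0.2971  0.1546] R0y [ 0.9736 -0.228   0.008 ] z [ 0.0068 -0.006  -1.    ] F [ 0.45 -0.   -1.1 ] open 0.178 gf 14.76
d [ 0.321  -0.0399  0.004 ] r [ 0.0015 -0.      0.168 ] mm 258.8 deg 60.5
```

Emit:
drive_tool:
  deltas:
    - {"x": 0.321, "y": -0.0399, "z": 0.0, "rx": 0, "ry": 0, "rz": 0.168, "hand": -1}
    - {"x": 0.321, "y": -0.0399, "z": 0.0, "rx": 0, "ry": 0, "rz": 0.168, "hand": -1}
    - {"x": 0.321, "y": -0.0399, "z": 0.0, "rx": 0, "ry": 0, "rz": 0.168, "hand": -1}
    - {"x": 0.321, "y": -0.0399, "z": 0.0, "rx": 0, "ry": 0, "rz": 0.168, "hand": -1}
    - {"x": 0.321, "y": -0.0399, "z": 0.0, "rx": 0, "ry": 0, "rz": 0.168, "hand": -1}
    - {"x": 0.321, "y": -0.0399, "z": 0.0, "rx": 0, "ry": 0, "rz": 0.168, "hand": -1}
    - {"x": 0.321, "y": -0.0399, "z": 0.0, "rx": 0, "ry": 0, "rz": 0.168, "hand": -1}
    - {"x": 0.321, "y": -0.0399, "z": 0.0, "rx": 0, "ry": 0, "rz": 0.168, "hand": -1}
    - {"x": 0.321, "y": -0.0399, "z": 0.0, "rx": 0, "ry": 0, "rz": 0.168, "hand": -1}
    - {"x": 0.321, "y": -0.0399, "z": 0.0, "rx": 0, "ry": 0, "rz": 0.168, "hand": -1}
    - {"x": 0.321, "y": -0.0399, "z": 0.0, "rx": 0, "ry": 0, "rz": 0.168, "hand": -1}
    - {"x": 0.321, "y": -0.0399, "z": 0.0, "rx": 0, "ry": 0, "rz": 0.168, "hand": -1}

```text
time: 6.37
ee_pos: [0.5373, -0.0379, 0.2954]
tcp_rot: [0.99, 0.143, -0.0, -0.0]
force: [0.7, 0.7, -1.0]
opening: 0.176
grasp_force: 14.8
```

```bash
python3 -c "
from go import *
delta((.539,-.039,.12),1.856)
p=read_camera('scene');q=read_camera('top')
s=observe();R=Ro.from_quat(s['tcp_rot']);P=np.array(s['ee_pos'])
# pin: grasp pt is 66 mm above pin origin (z .004 in rack, grasp .070)
for k,z in(('tip',.066),('flange',.026)): print(k,proj(p,P+R.apply([0,0,.147+z])).round(1),proj(q,P+R.apply([0,0,.147+z])).round(1))
print('hole proj if mean',proj(p,[.539,-.039,.042]))
a=cv2.resize(p['pixels'][180:280,240:370,::-1],(780,600),interpolation=cv2.INTER_CUBIC)
cv2.imwrite('pics/f.png',a)"
```

```text
t 6.37 q6 0.99 grasp pt now [ 0.5372 -0.0379  0.1484] R0y [ 2.835e-01 -9.590e-01 -4.000e-04] z [-7.e-04  2.e-04 -1.e+00] F [ 0.72  0.68 -0.99] open 0.176 gf 14.76
d [0.0017 0.0019 0.0355] r [-0.0001  0.0001  0.0004] mm 28.5 deg 0.1
tip [[302.8 235.1]] [[339.4 248.9]]
flange [[302.3 217.8]] [[340.2 246.5]]
hole proj if mean [[302.42682984 251.86411619]]
```

View pics/f.png

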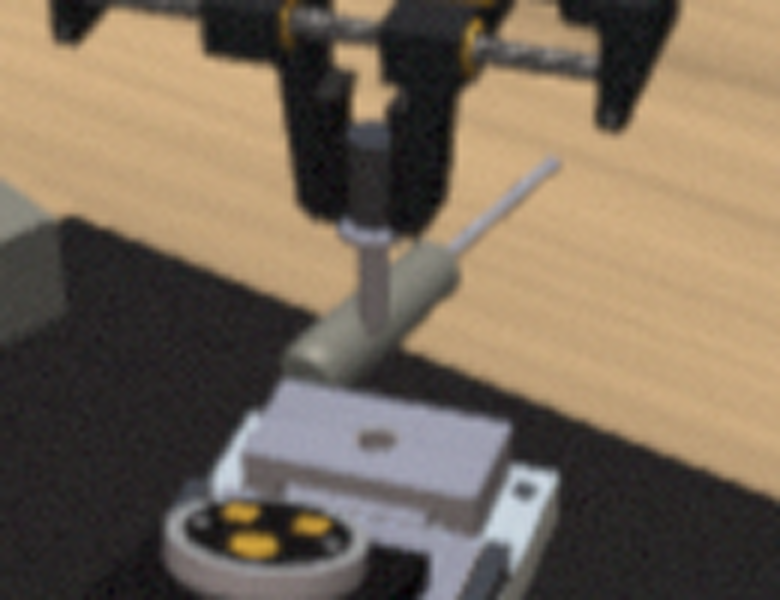

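The pin hangs upright, with its tip near scene pixel (302.5, 235.2), and the hole is at (302.5, 253). The carrier is still home.

```bash
python3 -c "
from go import *
p=read_camera('scene')
t=onplane(p,(302.5,235.2),.0824);h=onplane(p,(302.25,252.9),.042);print(t,h,h-t)
g=p['pixels'][222:238,294:312].astype(int).mean(2).astype(int);print(g)
d=h-t;s=observe();R=Ro.from_quat(s['tcp_rot']);P=np.array(s['ee_pos'])+R.apply([0,0,.147]);print(P)
delta((P[0]+d[0],P[1]+d[1],.115),1.856)"
```

```text
[ 0.53776316 -0.03851105  0.0824    ] [ 0.54182198 -0.03743678  0.042     ] [ 0.00405881  0.00107427 -0.0404    ]
[[156 156 156 156 146 114  90  91  91  91 113 152 144 133 127 132 130 133]
 [158 158 155 156 146 113  90  91  92  94 107 137 129 128 129 131 130 129]
 [158 160 159 159 152 112  94  91  92  91  95 121 128 131 133 133 131 125]
 [160 163 162 159 151 116  89  92  93  89  98 127 132 133 130 128 124 121]
 [159 159 160 159 154 115  91  94  91  88  98 127 132 129 128 121 120 114]
 [155 159 159 156 150 110  89  93  92  89 101 128 131 125 124 117 112 105]
 [156 155 157 156 141 101  89  92  94  90  99 126 128 122 119 111 104  93]
 [156 156 154 145 124  99  89  89  92  86  98 123 122 118 111 103  96  85]
 [154 149 145 128 122  99  90  91  91  87  97 117 116 110 102  94  84  76]
 [144 133 128 128 124 104  92  89  92  91  93 114 108 103  96  85  75  82]
 [131 124 129 133 130 111  90  91  90  89  90 105 102  93  84  75  77 112]
 [124 129 132 134 130 122  99  93  90  90  97  95  92  80  74  75 105 141]
 [128 134 136 134 132 122 101  89  90  86  93  89  77  72  75 104 137 153]
 [133 133 135 131 125 120 104  90  89  90  86  79  68  75 104 137 153 157]
 [133 135 128 128 120 115 106  98  89  89  76  69  67  97 135 152 157 154]
 [133 130 126 120 113 107 100  91  85  73  66  59  65 108 141 148 150 154]]
[ 0.5373574  -0.03809056  0.14872904]
t 6.52 q6 0.99 grasp pt now [ 0.5374 -0.0381  0.1487] R0y [ 2.818e-01 -9.595e-01 -1.000e-04] z [-3.e-04  0.e+00 -1.e+00] F [ 0.16 -0.61 -1.1 ] open 0.18 gf 14.76
d [0.0052 0.0001 0.0422] r [-0.      0.      0.0001] mm 34.0 deg 0.0
```

Emit:
drive_tool:
  deltas:
    - {"x": 0.0028, "y": 0, "z": 0.02, "rx": 0, "ry": 0, "rz": 0, "hand": -1}
    - {"x": 0.0028, "y": 0, "z": 0.046, "rx": 0, "ry": 0, "rz": 0, "hand": -1}
    - {"x": 0.0028, "y": 0, "z": 0.046, "rx": 0, "ry": 0, "rz": 0, "hand": -1}
    - {"x": 0.0028, "y": 0, "z": 0.046, "rx": 0, "ry": 0, "rz": 0, "hand": -1}

```text
time: 6.85
ee_pos: [0.539, -0.0371, 0.2582]
tcp_rot: [0.99, 0.142, -0.001, -0.001]
force: [0.5, -0.2, -0.6]
opening: 0.178
grasp_force: 14.8
```

```bash
python3 -c "
from go import *
delta((.54,-.0375,.111),1.856)
p=read_camera('scene')
a=cv2.resize(p['pixels'][215:275,262:342,::-1],(800,600),interpolation=cv2.INTER_CUBIC)
cv2.imwrite('pics/g.png',a)"
```

```text
t 6.85 q6 1.0 grasp pt now [ 0.5386 -0.037   0.1112] R0y [ 0.2813 -0.9596 -0.0017] z [-2.9e-03  9.0e-04 -1.0e+00] F [ 0.45 -0.23 -0.58] open 0.178 gf 14.76
d [0.001  0.0008 0.0003] r [-0.0003  0.0004 -0.    ] mm 1.1 deg 0.2
```

View pics/g.png

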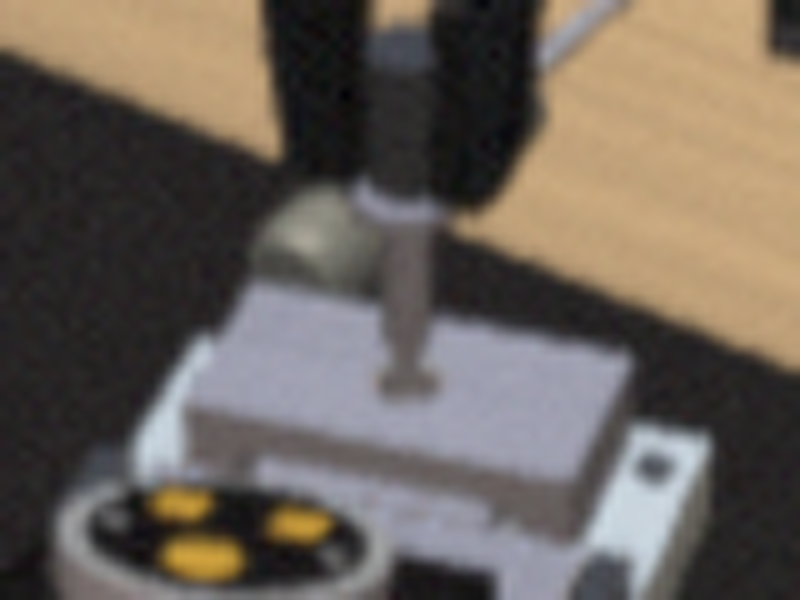

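The tip, near crop (408, 368), is just above the hole centre at (409, 380), as it should be. I'll lower it gently.

Emit:
drive_tool:
  deltas:
    - {"x": 0, "y": 0, "z": 0.005, "rx": 0, "ry": 0, "rz": 0, "hand": -1}
    - {"x": 0, "y": 0, "z": 0.01, "rx": 0, "ry": 0, "rz": 0, "hand": -1}
    - {"x": 0, "y": 0, "z": 0.015, "rx": 0, "ry": 0, "rz": 0, "hand": -1}
    - {"x": 0, "y": 0, "z": 0.02, "rx": 0, "ry": 0, "rz": 0, "hand": -1}
    - {"x": 0, "y": 0, "z": 0.02, "rx": 0, "ry": 0, "rz": 0, "hand": -1}

```text
time: 7.32
ee_pos: [0.5393, -0.037, 0.2423]
tcp_rot: [0.99, 0.142, -0.001, -0.0]
force: [0.1, 0.3, -1.1]
opening: 0.177
grasp_force: 14.8
```

Emit:
drive_tool:
  deltas:
    - {"x": 0, "y": 0, "z": 0.007, "rx": 0, "ry": 0, "rz": 0, "hand": -1}
    - {"x": 0, "y": 0, "z": 0.014, "rx": 0, "ry": 0, "rz": 0, "hand": -1}
    - {"x": 0, "y": 0, "z": 0.021, "rx": 0, "ry": 0, "rz": 0, "hand": -1}
    - {"x": 0, "y": 0, "z": 0.028, "rx": 0, "ry": 0, "rz": 0, "hand": -1}
    - {"x": 0, "y": 0, "z": 0.032, "rx": 0, "ry": 0, "rz": 0, "hand": -1}
    - {"x": 0, "y": 0, "z": 0.032, "rx": 0, "ry": 0, "rz": 0, "hand": -1}

```text
time: 7.82
ee_pos: [0.5392, -0.0369, 0.2163]
tcp_rot: [0.99, 0.142, -0.001, -0.0]
force: [0.3, 0.0, -1.1]
opening: 0.176
grasp_force: 14.8
```

Emit:
drive_tool:
  deltas:
    - {"x": 0, "y": 0, "z": 0.0015, "rx": 0, "ry": 0, "rz": 0, "hand": -1}
    - {"x": 0, "y": 0, "z": 0.0022, "rx": 0, "ry": 0, "rz": 0, "hand": -1}
    - {"x": 0, "y": 0, "z": 0.0022, "rx": 0, "ry": 0, "rz": 0, "hand": 0}
    - {"x": 0, "y": 0, "z": 0.0022, "rx": 0, "ry": 0, "rz": 0, "hand": 0}
    - {"x": 0, "y": 0, "z": 0.0022, "rx": 0, "ry": 0, "rz": 0, "hand": 0}
    - {"x": 0, "y": 0, "z": 0.0022, "rx": 0, "ry": 0, "rz": 0, "hand": 0}
    - {"x": 0, "y": 0, "z": 0.0022, "rx": 0, "ry": 0, "rz": 0, "hand": 0}
    - {"x": 0, "y": 0, "z": -0.03, "rx": 0, "ry": 0, "rz": 0, "hand": 0}
    - {"x": 0, "y": 0, "z": -0.07, "rx": 0, "ry": 0, "rz": 0, "hand": 0}
    - {"x": 0, "y": 0, "z": -0.12, "rx": 0, "ry": 0, "rz": 0, "hand": 0.6}
    - {"x": 0, "y": 0, "z": -0.16, "rx": 0, "ry": 0, "rz": 0, "hand": 0.6}
    - {"x": 0, "y": 0, "z": -0.16, "rx": 0, "ry": 0, "rz": 0, "hand": 0.6}

```text
time: 8.82
ee_pos: [0.5419, -0.0375, 0.3531]
tcp_rot: [0.99, 0.142, 0.006, 0.003]
force: [1.7, -0.8, 0.6]
opening: 0.702
grasp_force: 0.0
```

```bash
python3 -c "
from go import *
delta((.4345,.262,.18),1.2)
p=read_camera('scene')
a=cv2.resize(p['pixels'][205:305,250:370,::-1],(720,600),interpolation=cv2.INTER_CUBIC)
cv2.imwrite('pics/i.png',a)"
```

```text
t 8.82 q6 1.0 grasp pt now [ 0.5436 -0.0381  0.2062] R0y [ 0.2814 -0.9596  0.0067] z [ 0.012  -0.0035 -0.9999] F [ 1.72 -0.81  0.64] open 0.702 gf 0.0
d [-0.0237 -0.3973  0.0297] r [ 0.0005 -0.002   0.1044] mm 319.3 deg 37.6
```

View pics/i.png

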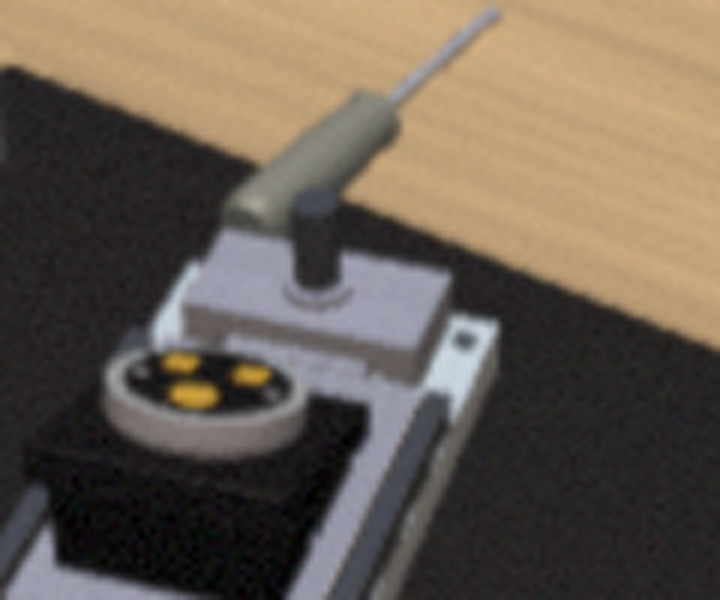

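The pin sits home with its flange on the bridge, near crop (318, 290), and it has been released. Next is the pen.

```bash
python3 -c "
from go import *
read_camera('scene');read_camera('scene');
delta((.4336,.2618,.18),1.856)"
```

```text
t 8.97 q6 1.0 grasp pt now [ 0.5395 -0.037   0.1984] R0y [ 2.812e-01 -9.596e-01  2.000e-04] z [ 3.e-04 -1.e-04 -1.e+00] F [-0.61  0.1  -0.61] open 0.797 gf 0.0
d [-0.0219 -0.3956  0.0229] r [ 0. -0. -0.] mm 317.5 deg 0.0
```

Emit:
drive_tool:
  deltas:
    - {"x": -0.0219, "y": -0.3956, "z": 0.01, "rx": 0, "ry": 0, "rz": 0, "hand": 0.6}
    - {"x": -0.0219, "y": -0.3956, "z": 0.01, "rx": 0, "ry": 0, "rz": 0, "hand": 0.6}
    - {"x": -0.0219, "y": -0.3956, "z": 0.01, "rx": 0, "ry": 0, "rz": 0, "hand": 0.6}
    - {"x": -0.0219, "y": -0.3956, "z": 0.01, "rx": 0, "ry": 0, "rz": 0, "hand": 0.6}
    - {"x": -0.0219, "y": -0.3956, "z": 0.01, "rx": 0, "ry": 0, "rz": 0, "hand": 0.6}
    - {"x": -0.0219, "y": -0.3956, "z": 0.01, "rx": 0, "ry": 0, "rz": 0, "hand": 0.6}
    - {"x": -0.0219, "y": -0.3956, "z": 0.01, "rx": 0, "ry": 0, "rz": 0, "hand": 0.6}
    - {"x": -0.0219, "y": -0.3956, "z": 0.0229, "rx": 0, "ry": 0, "rz": 0, "hand": 0.6}
    - {"x": -0.0219, "y": -0.3956, "z": 0.0229, "rx": 0, "ry": 0, "rz": 0, "hand": 0.6}
    - {"x": -0.0219, "y": -0.3956, "z": 0.0229, "rx": 0, "ry": 0, "rz": 0, "hand": 0.6}
    - {"x": -0.0219, "y": -0.3956, "z": 0.0229, "rx": 0, "ry": 0, "rz": 0, "hand": 0.6}

```text
time: 9.88
ee_pos: [0.4336, 0.2613, 0.3259]
tcp_rot: [0.99, 0.142, -0.001, 0.0]
force: [1.6, -0.1, 0.7]
opening: 0.799
grasp_force: 0.0
```

Emit:
drive_tool:
  deltas:
    - {"x": 0, "y": 0, "z": 0.03, "rx": 0, "ry": 0, "rz": 0, "hand": 0.6}
    - {"x": 0, "y": 0, "z": 0.07, "rx": 0, "ry": 0, "rz": 0, "hand": 0.6}
    - {"x": 0, "y": 0, "z": 0.105, "rx": 0, "ry": 0, "rz": 0, "hand": 0.6}
    - {"x": 0, "y": 0, "z": 0.105, "rx": 0, "ry": 0, "rz": 0, "hand": 0.2}
    - {"x": 0, "y": 0, "z": 0.105, "rx": 0, "ry": 0, "rz": 0, "hand": -0.2}
    - {"x": 0, "y": 0, "z": 0.105, "rx": 0, "ry": 0, "rz": 0, "hand": -0.5}
    - {"x": 0, "y": 0, "z": 0.105, "rx": 0, "ry": 0, "rz": 0, "hand": -1}
    - {"x": 0, "y": 0, "z": 0.105, "rx": 0, "ry": 0, "rz": 0, "hand": -1}
    - {"x": 0, "y": 0, "z": 0.105, "rx": 0, "ry": 0, "rz": 0, "hand": -1}
    - {"x": 0, "y": 0, "z": 0.105, "rx": 0, "ry": 0, "rz": 0, "hand": -1}
    - {"x": 0, "y": 0, "z": 0.105, "rx": 0, "ry": 0, "rz": 0, "hand": -1}
    - {"x": 0, "y": 0, "z": 0.105, "rx": 0, "ry": 0, "rz": 0, "hand": -1}
  grip_force: 25

```text
time: 10.88
ee_pos: [0.434, 0.2619, 0.2436]
tcp_rot: [0.99, 0.142, 0.0, -0.0]
force: [-0.6, 1.5, 2.1]
opening: 0.184
grasp_force: 25.0
```

Emit:
drive_tool:
  deltas:
    - {"x": 0, "y": 0, "z": -0.02, "rx": 0, "ry": 0, "rz": 0, "hand": -1}
    - {"x": 0, "y": 0, "z": -0.05, "rx": 0, "ry": 0, "rz": 0, "hand": -1}
    - {"x": 0, "y": 0, "z": -0.09, "rx": 0, "ry": 0, "rz": 0, "hand": -1}
    - {"x": 0, "y": 0, "z": -0.125, "rx": 0, "ry": 0, "rz": 0, "hand": -1}
    - {"x": 0, "y": 0, "z": -0.125, "rx": 0, "ry": 0, "rz": 0, "hand": -1}

```text
time: 11.3
ee_pos: [0.4356, 0.2625, 0.349]
tcp_rot: [0.99, 0.142, 0.005, -0.001]
force: [2.0, 0.3, 0.3]
opening: 0.183
grasp_force: 25.0
```

```bash
python3 -c "
from go import *
# spot: mean of both cameras at z .083; hover 40 mm above along case normal
yaw=.285;t=.35;n=np.array([-np.sin(t)*np.cos(yaw),-np.sin(t)*np.sin(yaw),np.cos(t)])
L=[read_camera('scene'),read_camera('top')]
B=[np.array([.0026,-.0002,0]),np.array([-.0033,-.0028,0])]
sp=[(281.7,270.4),(324.7,198.8)]
for z in (.080,.083,.086,.089): print(z,[ (onplane(p,u,z)-b).round(4) for p,u,b in zip(L,sp,B)])
s=np.array([.6385,-.0095,.083]);s0=.0866
delta(s+n*(s0+.045),1.856,t,yaw)
delta(s+n*(s0+.045)+[-.12,.05,.03],1.856,t,yaw)
"
```

```text
0.08 [array([ 0.6357, -0.0118,  0.08  ]), array([ 0.642 , -0.0074,  0.08  ])]
0.083 [array([ 0.6383, -0.0096,  0.083 ]), array([ 0.6414, -0.0073,  0.083 ])]
0.086 [array([ 0.641 , -0.0074,  0.086 ]), array([ 0.6408, -0.0073,  0.086 ])]
0.089 [array([ 0.6436, -0.0052,  0.089 ]), array([ 0.6402, -0.0072,  0.089 ])]
t 11.4 q6 1.59 grasp pt now [0.4343 0.262  0.1971] R0y [ 0.2813 -0.9596 -0.    ] z [ 2.3e-03  7.0e-04 -1.0e+00] F [ 0.93  0.39 -1.23] open 0.182 gf 25.0
d [ 0.0305  0.3974 -0.0008] r [-0.      0.0553 -0.    ] mm 318.9 deg 19.9
t 11.4 q6 1.59 grasp pt now [0.4343 0.262  0.1971] R0y [ 0.2813 -0.9596 -0.    ] z [ 2.3e-03  7.0e-04 -1.0e+00] F [ 0.93  0.39 -1.23] open 0.182 gf 25.0
d [-0.0958  0.2952 -0.0386] r [-0.      0.0553 -0.    ] mm 250.2 deg 19.9
```

```bash
python3 -c "
from go import *
yaw=.285;t=.35;n=np.array([-np.sin(t)*np.cos(yaw),-np.sin(t)*np.sin(yaw),np.cos(t)])
s=np.array([.641,-.0074,.086]);s0=.0866
delta(s+n*(s0+.040),1.856,t,yaw)
"
```

```text
t 11.4 q6 1.59 grasp pt now [0.4343 0.262  0.1971] R0y [ 0.2813 -0.9596 -0.    ] z [ 2.3e-03  7.0e-04 -1.0e+00] F [ 0.93  0.39 -1.23] open 0.182 gf 25.0
d [0.0363 0.3958 0.0014] r [-0.      0.0553 -0.    ] mm 317.9 deg 19.9
```

Emit:
drive_tool:
  deltas:
    - {"x": 0.0363, "y": 0.3958, "z": -0.02, "rx": 0, "ry": 0.0553, "rz": 0, "hand": -1}
    - {"x": 0.0363, "y": 0.3958, "z": -0.02, "rx": 0, "ry": 0.0553, "rz": 0, "hand": -1}
    - {"x": 0.0363, "y": 0.3958, "z": -0.02, "rx": 0, "ry": 0.0553, "rz": 0, "hand": -1}
    - {"x": 0.0363, "y": 0.3958, "z": -0.02, "rx": 0, "ry": 0.0553, "rz": 0, "hand": -1}
    - {"x": 0.0363, "y": 0.3958, "z": -0.02, "rx": 0, "ry": 0.0553, "rz": 0, "hand": -1}
    - {"x": 0.0363, "y": 0.3958, "z": -0.02, "rx": 0, "ry": 0.0553, "rz": 0, "hand": -1}
    - {"x": 0.0363, "y": 0.3958, "z": -0.02, "rx": 0, "ry": 0.0553, "rz": 0, "hand": -1}
    - {"x": 0.0363, "y": 0.3958, "z": 0, "rx": 0, "ry": 0.0553, "rz": 0, "hand": -1}
    - {"x": 0.0363, "y": 0.3958, "z": 0.001, "rx": 0, "ry": 0.0553, "rz": 0, "hand": -1}
    - {"x": 0.0363, "y": 0.3958, "z": 0.001, "rx": 0, "ry": 0.0553, "rz": 0, "hand": -1}
    - {"x": 0.0363, "y": 0.3958, "z": 0.001, "rx": 0, "ry": 0.0553, "rz": 0, "hand": -1}
    - {"x": 0.0363, "y": 0.3958, "z": 0.001, "rx": 0, "ry": 0.0553, "rz": 0, "hand": -1}

```text
time: 12.4
ee_pos: [0.5501, -0.0327, 0.3416]
tcp_rot: [0.975, 0.14, 0.17, -0.025]
force: [0.0, 0.4, -1.1]
opening: 0.183
grasp_force: 25.0
```

```bash
python3 -c "
from go import *
yaw=.285;t=.35;n=np.array([-np.sin(t)*np.cos(yaw),-np.sin(t)*np.sin(yaw),np.cos(t)])
s=np.array([.641,-.0074,.086]);s0=.0866
for i in range(3): p=read_camera('scene')
delta(s+n*(s0+.012),1.856,t,yaw)
o=observe();R=Ro.from_quat(o['tcp_rot']);G=np.array(o['ee_pos'])
b=np.array([.0026,-.0002,0])
f=lambda X:proj(p,X+b).round(1)
for k,l in(('tip',0),('plungertop',.02),('collar',.05),('grip',.0866),('end',.118)): print(k,f(G+R.apply([0,0,.147+s0-l])))
print('spot',f(s))
a=cv2.resize(p['pixels'][190:290,230:350,::-1],(720,600),interpolation=cv2.INTER_CUBIC)
cv2.imwrite('pics/j.png',a)
"
```

```text
t 12.55 q6 0.83 grasp pt now [ 0.5986 -0.0186  0.2044] R0y [ 2.830e-01 -9.591e-01  1.000e-04] z [ 0.3268  0.0963 -0.9402] F [ 0.29  0.87 -0.77] open 0.187 gf 25.0
d [0.0004 0.0015 0.0346] r [-0.0001  0.0004  0.0003] mm 27.7 deg 0.2
tip [[284.3 248.7]]
plungertop [[285.2 237.6]]
collar [[286.5 220.4]]
grip [[288.2 198.9]]
end [[289.7 179.9]]
spot [[281.7 270.4]]
```

View pics/j.png

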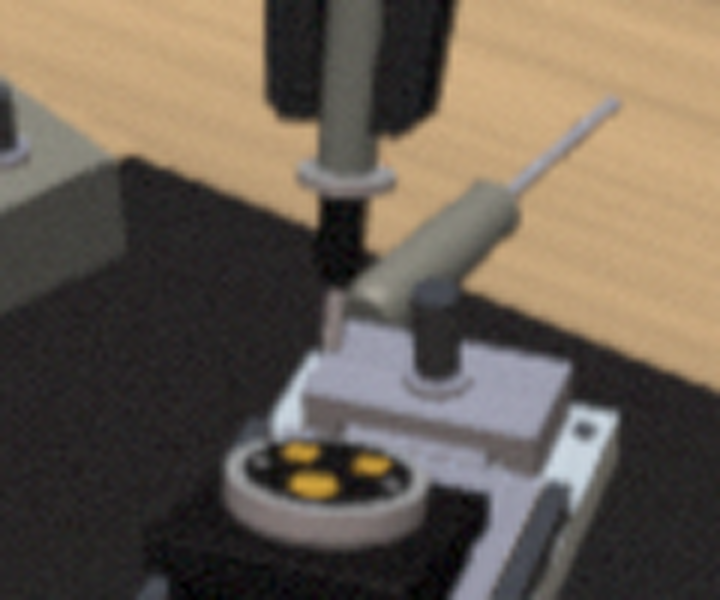

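The pen's tip is near scene pixel (284.8, 248.4), about 40 mm short of the contact at (281.9, 270.4). The tilt looks square and the lock pin is still home. I'll correct by about 1.5 mm sideways and approach.

Emit:
drive_tool:
  deltas:
    - {"x": 0, "y": 0.002, "z": 0.01, "rx": 0, "ry": 0, "rz": 0, "hand": -1}
    - {"x": 0, "y": 0.002, "z": 0.02, "rx": 0, "ry": 0, "rz": 0, "hand": -1}
    - {"x": 0, "y": 0.002, "z": 0.03, "rx": 0, "ry": 0, "rz": 0, "hand": -1}
    - {"x": 0, "y": 0.002, "z": 0.04, "rx": 0, "ry": 0, "rz": 0, "hand": -1}
    - {"x": 0, "y": 0.002, "z": 0.045, "rx": 0, "ry": 0, "rz": 0, "hand": -1}
    - {"x": 0, "y": 0.002, "z": 0.045, "rx": 0, "ry": 0, "rz": 0, "hand": -1}
    - {"x": 0, "y": 0.002, "z": 0.045, "rx": 0, "ry": 0, "rz": 0, "hand": -1}

```text
time: 13.13
ee_pos: [0.5629, -0.032, 0.3079]
tcp_rot: [0.975, 0.14, 0.171, -0.025]
force: [0.0, 0.0, -1.5]
opening: 0.187
grasp_force: 25.0
```

```bash
cat > chk.py <<'E'
from go import *
yaw=.285;t=.35;n=np.array([-np.sin(t)*np.cos(yaw),-np.sin(t)*np.sin(yaw),np.cos(t)])
s=np.array([.641,-.0074,.086]);s0=.0866
F=[]
for i in range(12): p=read_camera('scene');F.append(observe()['force'])
print('Fn',(np.array(F)@n).mean().round(2),np.array(F).mean(0).round(2),(np.array(F)@n).std().round(2))
delta(s+n*s0,1.856,t,yaw)
cv2.imwrite('pics/k.png',cv2.resize(p['pixels'][210:290,250:350,::-1],(750,600),interpolation=cv2.INTER_CUBIC))
E
python3 chk.py
```

```text
Fn -0.73 [-0.24  0.01 -0.86] 0.39
t 13.73 q6 0.82 grasp pt now [ 0.611  -0.018   0.1704] R0y [ 2.811e-01 -9.597e-01  1.000e-04] z [ 0.3269  0.0957 -0.9402] F [ 0.12 -0.4  -0.6 ] open 0.186 gf 25.0
d [ 0.0007 -0.0022  0.0045] r [ 0.      0.0004 -0.    ] mm 4.0 deg 0.1
```

Emit:
drive_tool:
  deltas:
    - {"x": 0, "y": -0.001, "z": 0.003, "rx": 0, "ry": 0, "rz": 0, "hand": -1}
    - {"x": 0, "y": -0.001, "z": 0.006, "rx": 0, "ry": 0, "rz": 0, "hand": -1}
    - {"x": 0, "y": -0.001, "z": 0.009, "rx": 0, "ry": 0, "rz": 0, "hand": -1}
    - {"x": 0, "y": -0.001, "z": 0.009, "rx": 0, "ry": 0, "rz": 0, "hand": -1}
    - {"x": 0, "y": -0.001, "z": 0.009, "rx": 0, "ry": 0, "rz": 0, "hand": -1}

```text
time: 14.15
ee_pos: [0.5651, -0.0306, 0.3016]
tcp_rot: [0.975, 0.14, 0.171, -0.025]
force: [-0.1, 0.6, 1.3]
opening: 0.184
grasp_force: 25.0
```

```bash
python3 chk.py
```

```text
Fn 0.44 [-0.31  0.2   0.38] 0.53
t 14.75 q6 0.82 grasp pt now [ 0.6131 -0.0165  0.1636] R0y [ 0.2812 -0.9597 -0.    ] z [ 0.3268  0.0958 -0.9402] F [-0.08  0.82 -0.59] open 0.188 gf 25.0
d [ 0.0007 -0.0011 -0.0046] r [-0.      0.0004 -0.    ] mm 3.8 deg 0.1
```

View pics/k.png

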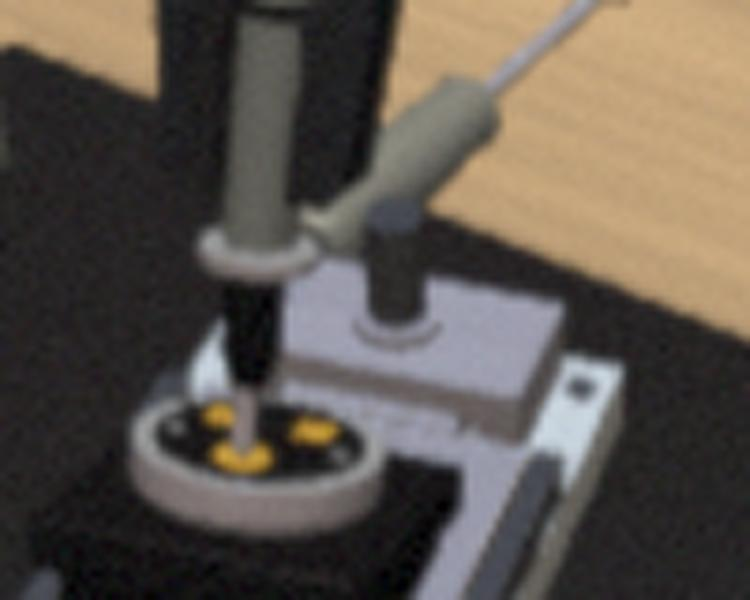

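The tip stands on the round contact, about 1 mm off its centre, and the plunger is pressed roughly 3 mm in. I'll push about 2.5 mm more.

Emit:
drive_tool:
  deltas:
    - {"x": 0, "y": 0, "z": 0.0016, "rx": 0, "ry": 0, "rz": 0, "hand": -1}
    - {"x": 0, "y": 0, "z": 0.0032, "rx": 0, "ry": 0, "rz": 0, "hand": -1}
    - {"x": 0, "y": 0, "z": 0.0032, "rx": 0, "ry": 0, "rz": 0, "hand": -1}
    - {"x": 0, "y": 0, "z": 0.0032, "rx": 0, "ry": 0, "rz": 0, "hand": -1}
    - {"x": 0, "y": 0, "z": 0.0032, "rx": 0, "ry": 0, "rz": 0, "hand": -1}
    - {"x": 0, "y": 0, "z": 0.0032, "rx": 0, "ry": 0, "rz": 0, "hand": -1}

```text
time: 15.25
ee_pos: [0.5659, -0.0303, 0.2994]
tcp_rot: [0.975, 0.14, 0.171, -0.025]
force: [-2.0, -0.3, 0.7]
opening: 0.185
grasp_force: 25.0
```

```bash
python3 chk.py; python3 chk.py
```

```text
Fn 1.18 [-0.62  0.25  1.07] 0.48
t 15.85 q6 0.82 grasp pt now [ 0.614  -0.0163  0.1612] R0y [ 0.2812 -0.9597 -0.    ] z [ 0.3268  0.0958 -0.9402] F [-1.3  -0.16  1.3 ] open 0.186 gf 25.0
d [ 0.0007 -0.0011 -0.0078] r [-0.      0.0004 -0.    ] mm 6.3 deg 0.1
Fn 0.97 [-0.26  0.16  0.96] 0.43
t 16.45 q6 0.82 grasp pt now [ 0.614  -0.0163  0.1612] R0y [ 2.812e-01 -9.597e-01  1.000e-04] z [ 0.3269  0.0957 -0.9402] F [ 0.31 -0.54  1.78] open 0.181 gf 25.0
d [ 0.0007 -0.0012 -0.0078] r [ 0.      0.0004 -0.    ] mm 6.3 deg 0.1
```

```bash
python3 -c "
from station import *
print(hand_in())"
```

```text
the job is handed in; nothing more can be done
None
```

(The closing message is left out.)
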